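Clear the trimming jig and hold the cast in it

TASK

Take the scraper block and with it wipe all four loose stone offcuts off the jig plate onto the bench, without touching them with the fingers. Then, with the scraper still in the gripper, push the toothed cast on the plate square and flush against the fence by its sloped heel, and press it diagonally so that it is held firmly against the fence and down on the plate at the same time; finish while holding it there with that push. Leave the other things on the bench where they are.

Things in the scene. Friction and masses are not known exactly. Their poses are not given: they have to be found in the camera images.
- plate: Fixed smooth aluminium jig plate (friction about 0.25) on the bench, 210 (x) by 280 (y) mm and 20 mm thick, its top 20 mm above the bench. Its origin is on the bench surface; the plate runs from x = -115 to +95 mm and y = -140 to +140 mm about it. The fence covers x = +75 to +95 mm; the other three edges are open drops to the bench.
- fence: Fixed dark steel fence along the far (+x) edge of the plate, 280 mm long (y), 20 mm thick, 40 mm high above the plate. Origin at mid length, at the foot of its working face, on the plate's top (plate frame 75, 0, 20 mm). The face looks along -x, to the open part of the plate; axes parallel to the plate's. A flush cast has its origin 30 mm in front of this face.
- cast: Workpiece: loose cream stone cast, 60 (x) by 70 (y) mm, 0.25 kg, flat on the near part of the plate. Origin: centre of underside. Its +x face (x = +30 mm, upright, 34 mm high) looks at the fence, up to 17 degrees off square. Its -x heel: upright strip 10 mm high at x = -30 mm, then a full-width 45 degree slope up to 34 mm height at x = -6 mm. Teeth on the flat top, to 43 mm high, not on the slope.
- scraper: Loose scraper block standing on its wiping edge on the bench beside the plate, left or right. Grey plastic blade 16 mm thick (x), 90 mm wide (y), 30 mm high, with a wooden upright grip on top of its middle, 18 mm (x) by 44 mm (y), from 30 to 75 mm height. Origin at the centre of its underside; alike both ways round. Mass about 0.12 kg.
- chip0: One of four loose cream stone offcuts, 22 x 16 x 12 mm, origin at its centre, lying flat on the plate in the strip between the cast and the fence, within 72 mm of the fence's face and within 107 mm of the fence's middle. They do not overlap.
- chip1: One of four loose cream stone offcuts, 22 x 16 x 12 mm, origin at its centre, lying flat on the plate in the strip between the cast and the fence, within 72 mm of the fence's face and within 107 mm of the fence's middle. They do not overlap.
- chip2: One of four loose cream stone offcuts, 22 x 16 x 12 mm, origin at its centre, lying flat on the plate in the strip between the cast and the fence, within 72 mm of the fence's face and within 107 mm of the fence's middle. They do not overlap.
- chip3: One of four loose cream stone offcuts, 22 x 16 x 12 mm, origin at its centre, lying flat on the plate in the strip between the cast and the fence, within 72 mm of the fence's face and within 107 mm of the fence's middle. They do not overlap.
- jar: Bystander: closed amber glass jar, 60 mm across, 75 mm high, on the bench beside the plate, on the other side from the scraper. Origin at the centre of its underside.
- glue: Bystander: white bottle, 40 mm across, 110 mm high, on the bench to the right. Origin at the centre of its underside.
- model: Bystander: finished tooth model on a blue base 60 x 65 mm, 31 mm high, on the bench to the right of the plate. Origin at the centre of its underside.
- toothbrush: Bystander: brush 170 mm long, lying on the bench to the left of the plate. Origin at the middle of its underside, long axis x.
- mandrel0: Bystander: small steel mandrel 50 mm long, 8 mm thick, lying on the bench close to the near (-x) edge of the plate, on the left. Origin at its middle, long axis y.
- mandrel1: Bystander: like mandrel0, on the right.

How it is judged:
By the outcome, as a careful person would: the job done as asked, in the order asked, and still so for the second after the job is handed in, while the arm keeps its last pose, push and grip.
It also fails if it takes over 64 s, if anything falls off the work surface, if the arm or the gripper's body presses on something with over 40 N, if the wrist force passes 120 N, or if a joint passes its speed limit or range.

ROBOT

A 6-joint arm with a two-finger parallel gripper is mounted at the origin on the work surface. World frame = base frame: x ahead of the robot, y to its left, z up, the work surface at z = 0. Lengths are in m, angles in degrees, forces in N, time in s.
With the tool pointing down it reaches from about 0.35 to 1 m from the base axis. Payload 7.1 kg.
Tool frame: the origin (TCP) lies midway between the tips of the shut fingers; the grasp point (between the pads) lies 19 mm behind it; z points along the fingers, y is the line along which they close (so a half turn about z gives the same grasp; the last joint's range is limited). The gripper opens to 85 mm and grips with 20 to 120 N. Pads are 22 mm wide; open, the fingers measure 114 mm over their backs; the gripper's body (76 mm by 85 mm) begins 54 mm behind the grasp point. The pads swing forward as they close: fully open they stand 13 mm farther back than shut.
Start: joints at [-65.203, 24.242, 93.386, -0, 62.372, -1.089], TCP at [0.273, -0.562, 0.209] pointing down, gripper open.
Joint ranges: [-172.04, 172.04], [-51.8, 120.97], [4.93, 147.93], [-75.15, 255.16], [6.16, 154.13], [-145.62, 145.62]. Speed limits (degrees/s): [136.94, 136.94, 172.46, 180, 180, 180].

INTERFACE

Orientations are given as [roll, pitch, yaw] about the fixed x, y, z axes, in that order (R = Rz(yaw) Ry(pitch) Rx(roll)).
In Python, from station import bot, read_camera, camera_info gives the robot as it stands.
- The arm moves only by the tool jog_arm, never from a script. Its argument "plan" is a list that holds one entry, the list of rows, each a list of 7 numbers: the turn, a rotation vector about the tool's x, y, z in degrees, then the shift along the tool's x, y, z in units of 40 mm (1.0 is 40 mm), then the closure in counts, from 0 (fully open) to 255 (shut). In form: [[[ax, ay, az, tx, ty, tz, grip], ...]]. A call has 1 to 20 rows; each row is the pose to reach, as a shift and turn from the pose commanded when the call began, along the tool's axes at that moment; what a row does not reach only later rows make up. A row lasts 1/8 s, in which the tool goes at most 62.5 mm and 10.7 degrees, less where a joint would pass 70% of its speed; a pose out of reach is approached as far as the arm can. A call with a gripper value outside its range is refused whole. The fingers move at their own pace and stop on an object; the grip force is fixed at half the most. Time passes only in rows, so rows that repeat a pose let the fingers close. It gives the time, the measured TCP pose, the force, the opening and the grip force at its end, in the units of the state.
- bot.get_state(): the state, without advancing time (a new reading comes with each control period).
- read_camera(name): name is "scene" or "top"; returns (picture, depth): 384x512x3 uint8, red, green, blue; 384x512 float32, m along the optical axis (not along the pixel's ray), 0 where there is no reading.
- camera_info(name): a dict with "vfov" (degrees; the focal length in pixels is half the picture's height over the tangent of half this angle, whatever the lens; pixels are square), "cx", "cy" (the principal point, pixels), "pose" (4x4, takes a point from camera to world coordinates). Camera axes: x right, y up, looking along -z (the intrinsics and any distortion apply to the point x, -y, -z); pixel columns grow to the right and rows downward; lengths in m; the calibration is good to about 2 mm. A picture is of the moment at which its call begins. camera_info takes no time and is no camera call.
- bot.close_job(): hands the job in; it is judged then, once.
The state is a dict: "time": time; "joint_pos": joint angles; "joint_vel": joint speeds; "effort": joint torques, N m; "tcp_pos": TCP position; "ee_rot": TCP orientation; "ft_force": force on the tool from outside, world axes, zero at the start; "wrist_torque": the same for the moment, N m; "grip_width": finger opening in m; "grasp_force": force on a finger pad.
Only numpy, scipy, OpenCV 4.12 (cv2) and the standard library are available. Lean on these libraries where they do the work, as an engineer would, in place of code of your own. Each camera call takes 0.05 s, during which the arm holds its last target. There are 200 camera calls.

## Working session

There is one attempt and no reset: what is moved stays moved. The work goes in short steps, Python scripts to look and compute and a tool call to move; the robot and the scene stay as the last step left them, time stands still between calls to the robot, and variables do not carry over. Pictures are saved under pics/ and viewed, at most 10 in all, crops included, and the job is handed in when it is done.

Besides the shell and the picture viewer there is one more tool, called as name([rows], argument=value, ...), one row to a line, values as JSON. jog_arm: Moves the arm, as the interface text tells. Its arguments: {"type":"object","properties":{"plan":{"type":"array"}},"required":["plan"]}

```bash
mkdir -p pics; ls; python3 - <<'E'
from station import bot, read_camera, camera_info
import cv2, numpy as np
for n in ("scene","top"):
    im,d=read_camera(n); np.savez(f"{n}.npz",im=im,d=d)
    cv2.imwrite(f"pics/{n}0.png",cv2.cvtColor(im,cv2.COLOR_RGB2BGR))
    i=camera_info(n); print(n,{k:(np.round(v,4).tolist() if k=='pose' else v) for k,v in i.items()})
s=bot.get_state(); print(s)
E
```

```text
pics
scene {'vfov': 44.22127054047537, 'cx': 266.23517780964215, 'cy': 198.7772665395715, 'pose': [[-0.1178, -0.8012, 0.5867, 1.2223], [0.9929, -0.1047, 0.0563, 0.0601], [0.0163, 0.5892, 0.8078, 0.9715], [0.0, 0.0, 0.0, 1.0]]}
top {'vfov': 50.55344386507164, 'cx': 255.06411255620313, 'cy': 191.69823803844162, 'pose': [[0.018, 0.9833, -0.1812, 0.3467], [-0.9998, 0.0196, 0.0068, 0.0015], [0.0103, 0.181, 0.9834, 1.2331], [0.0, 0.0, 0.0, 1.0]]}
{'time': 0.1, 'joint_pos': array([-6.52009523e+01,  2.42802712e+01,  9.34250693e+01, -1.52870361e-03,
        6.23726054e+01, -1.09102905e+00]), 'joint_vel': array([-0.08851196, -0.15847732, -0.04187067, -0.01022454, -0.0560041 ,
       -0.01057376]), 'effort': array([ 7.90827039e-05, -5.58422506e+01, -2.82445335e+01, -1.58287889e-04,
        2.94987898e-03, -3.34898679e-06]), 'tcp_pos': array([ 0.27268462, -0.5618162 ,  0.20843467]), 'ee_rot': array([-1.79922042e+02, -1.30968751e-04,  2.58907865e+01]), 'ft_force': array([ 0.9061802 , -0.19547571, -0.1773652 ]), 'wrist_torque': array([ 0.01707469, -0.01623561, -0.04292926]), 'grasp_force': 0.0, 'grip_width': 0.08534508896188199}
```

View pics/scene0.png

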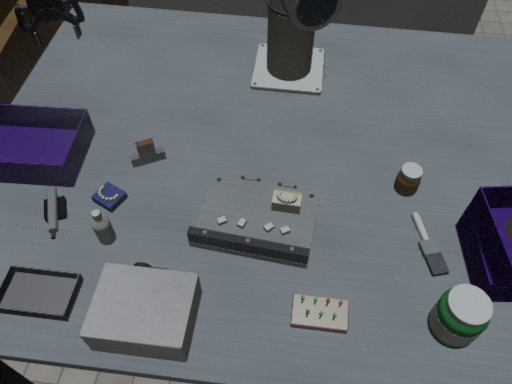

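View pics/top0.png

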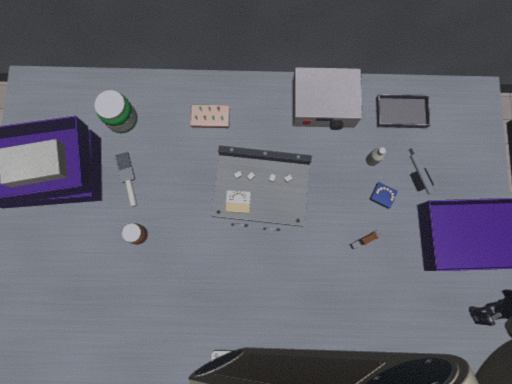

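```bash
cat > h.py <<'E'
import numpy as np, cv2
from station import bot, read_camera, camera_info
def K(n):
    i=camera_info(n); return 192/np.tan(np.radians(i["vfov"]/2)), i["cx"], i["cy"], np.array(i["pose"])
def rays(n,uv):
    f,cx,cy,T=K(n); uv=np.atleast_2d(uv).astype(float)
    d=np.c_[(uv[:,0]-cx)/f,-(uv[:,1]-cy)/f,-np.ones(len(uv))]
    return T[:3,3], d@T[:3,:3].T
def onz(n,uv,z):
    o,d=rays(n,uv); return o+d*((z-o[2])/d[:,2])[:,None]
def cloud(n,dep):
    v,u=np.mgrid[:384,:512]; o,d=rays(n,np.c_[u.ravel(),v.ravel()])
    return (o+d*dep.reshape(-1,1)).reshape(384,512,3)
def rect(P):
    (c,s,a)=cv2.minAreaRect((np.asarray(P)[:,:2]*1000).astype(np.float32)); return np.round(c,1),np.round(s,1),round(a,1)
E
python3 - <<'E'
from h import *
for n,boxes in (("top",dict(plate=(200,320,140,235),scr=(345,385,225,255))),("scene",dict(plate=(180,330,170,265),scr=(125,172,132,170)))):
    z=np.load(n+".npz"); im,d=z["im"],z["d"]; P=cloud(n,d); hsv=cv2.cvtColor(im,cv2.COLOR_RGB2HSV)
    def sub(b): m=np.zeros((384,512),bool); m[b[2]:b[3],b[0]:b[1]]=1; return m&(d>0)
    m=sub(boxes["plate"]); Z=P[...,2]; V=hsv[...,2]
    print(n,"bench z",np.median(Z[250:300,150:200]) if n=="top" else np.median(Z[100:130,180:230]))
    pl=m&(abs(Z-.02)<.006); print(" plate z",np.median(Z[pl]),"rect",rect(P[pl]))
    fe=m&(abs(Z-.06)<.006)&(V<70); print(" fence",fe.sum(),np.median(Z[fe]),rect(P[fe]))
    cr=(m&(V>140)).astype(np.uint8); k,l,st,c=cv2.connectedComponentsWithStats(cr)
    for i in range(1,k):
        if st[i,4]>8:
            q=P[l==i]; print("  cream",st[i,4],c[i].round(1),"z",np.percentile(q[:,2],[20,80]).round(3),rect(q))
            qq=q[q[:,2]>.046]
            if len(qq)>30: print("    top part",rect(qq))
    m=sub(boxes["scr"])
    for lo,hi in ((.02,.04),(.065,.085)):
        q=P[m&(Z>lo)&(Z<hi)]; print(" scr",lo,len(q),np.median(q[:,2]),rect(q))
E
```

```text
top bench z 0.0006629168110027228
 plate z 0.020333380239280663 rect (array([577.3, -24.5]), array([280.4, 192. ]), 85.0)
 fence 94 0.05837293559135015 (array([678.7, -32.6]), array([271.7,  17.3]), 84.8)
  cream 16 [205.9 142. ] z [-0.002  0.002] (array([730., 150.]), array([12.9, 38.5]), 8.2)
  cream 12 [229.5 140.4] z [-0.001  0.002] (array([736.2,  76.6]), array([ 4.6, 28.4]), 1.1)
  cream 37 [237.4 173.8] z [0.031 0.035] (array([622.4,  47.4]), array([15.9, 20.9]), 26.9)
  cream 37 [250.6 175. ] z [0.029 0.035] (array([619.5,   8.5]), array([17.4, 20.6]), 48.2)
  cream 41 [272.1 176.8] z [0.029 0.034] (array([615.4, -56.8]), array([19.1, 21.8]), 61.0)
  cream 41 [287.8 177.2] z [0.029 0.033] (array([ 616.4, -105.1]), array([19.3, 21.7]), 26.4)
  cream 536 [237.6 200.9] z [0.038 0.056] (array([540.5,  45.2]), array([78.9, 68.7]), 86.1)
    top part (array([542.9,  42.5]), array([69.8, 47.8]), 86.9)
  cream 26 [206.1 212.6] z [-0.001  0.004] (array([504.2, 139.2]), array([36.1, 11. ]), 82.8)
  cream 108 [209.4 221.7] z [-0.002  0.003] (array([477.4, 122.3]), array([37.5, 73.3]), 0
[... 941 characters left out ...]

  cream 323 [286.8 196.3] z [0.053 0.058] (array([535.4,  43. ]), array([73.4, 58.8]), 87.1)
    top part (array([542.9,  44.7]), array([69.1, 44.7]), 88.3)
  cream 45 [221.3 218.8] z [0.032 0.035] (array([ 613. , -104.6]), array([16.3, 20.1]), 31.7)
  cream 44 [241.5 221.4] z [0.031 0.034] (array([614., -56.]), array([13.9, 21.3]), 65.6)
  cream 46 [268.5 225.5] z [0.031 0.034] (array([617.2,   8.2]), array([15.6, 19.5]), 45.9)
  cream 48 [284.7 228.6] z [0.032 0.035] (array([620.5,  48.1]), array([15.2, 20. ]), 30.6)
 scr 0.02 204 0.029684882175176786 (array([ 433.2, -333.8]), array([22. , 89.5]), 28.8)
 scr 0.065 132 0.0744326900280165 (array([ 433.6, -333.8]), array([21.2, 44.4]), 23.2)
```

jog_arm([
  [[0,0,-10,1.5,-0.8,0,0],[0,0,-20,3,-1.6,0,0],[0,0,-30,4.5,-2.4,0,0],[0,0,-40,6.08,-3.34,0,0],[0,0,-51,6.08,-3.34,0.5,0],[0,0,-61,6.08,-3.34,1,0],[0,0,-71,6.08,-3.34,1.5,0],[0,0,-81,6.08,-3.34,1.72,0],[0,0,-91,6.08,-3.34,1.72,0],[0,0,-92.3,6.08,-3.34,1.72,0],[0,0,-92.3,6.08,-3.34,1.72,0],[0,0,-92.3,6.08,-3.34,1.72,0]],
])

```text
time: 1.6
tcp_pos: [0.4334, -0.3359, 0.1404]
ee_rot: [180.0, 0.0, 118.1]
ft_force: [0.4, -0.3, -0.5]
grip_width: 0.0852
grasp_force: 0.0
```

jog_arm([
  [[0,0,0,0,0,1,0],[0,0,0,0,0,2,0],[0,0,0,0,0,2.5,0],[0,0,0,0,0,2.6,0],[0,0,0,0,0,2.6,0],[0,0,0,0,0,2.6,255],[0,0,0,0,0,2.6,255],[0,0,0,0,0,2.6,255],[0,0,0,0,0,2.6,255],[0,0,0,0,0,2.6,255],[0,0,0,0,0,2.6,255],[0,0,0,0,0,2.6,255],[0,0,0,0,0,2.6,255]],
])

```text
time: 3.22
tcp_pos: [0.4334, -0.3362, 0.0368]
ee_rot: [-180.0, 0.0, 118.2]
ft_force: [-1.5, -0.2, 5.6]
grip_width: 0.0166
grasp_force: 58.9
```

jog_arm([
  [[0,0,0,0,0,-0.6,255],[0,0,0,0,0,-1.6,255],[0,0,0,0,0,-2.8,255],[0,0,-7,0.7,0.9,-3.08,255],[0,0,-14,1.5,2,-3.08,255],[0,0,-21,2.3,3.1,-3.08,255],[0,0,-28,3.1,4.2,-3.08,255],[0,0,-35,3.9,5.3,-3.08,255],[0,0,-42,4.7,6.4,-3.08,255],[0,0,-49,5.5,7.5,-3.08,255],[0,0,-56.8,6.3,8.5,-3.08,255],[0,0,-56.8,6.8,9.1,-3.08,255],[0,0,-56.8,6.93,9.29,-3.08,255],[0,0,-56.8,6.93,9.29,-2.6,255],[0,0,-56.8,6.93,9.29,-1.8,255],[0,0,-56.8,6.93,9.29,-1.2,255],[0,0,-56.8,6.93,9.29,-1.2,255],[0,0,-56.8,6.93,9.29,-1.2,255]],
])

```text
time: 5.48
tcp_pos: [0.63, 0.083, 0.0845]
ee_rot: [-180.0, -0.0, 174.9]
ft_force: [0.5, 0.3, -1.5]
grip_width: 0.0164
grasp_force: 59.0
```

```bash
python3 - <<'E'
from h import *
s=bot.get_state(); print(s["joint_pos"].round(1), s["ft_force"].round(1))
im,d=read_camera("scene"); np.savez("scene.npz",im=im,d=d)
cv2.imwrite("pics/s1.png",cv2.resize(cv2.cvtColor(im[110:290,150:380],cv2.COLOR_RGB2BGR),None,fx=3,fy=3))
E
```

```text
[  6.4  34.   96.2  -0.   49.9 -78.5] [ 0.5  0.3 -1.5]
```

View pics/s1.png

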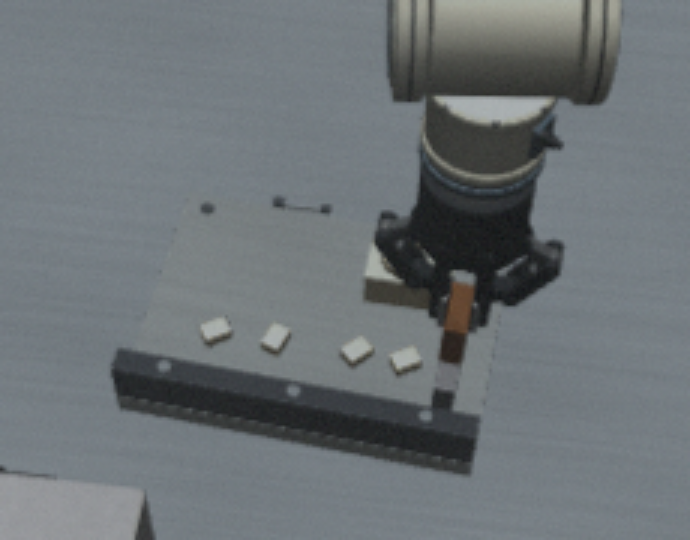

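jog_arm([
  [[0,0,0,0,0,0.3,255],[0,0,0,0,0,0.6,255],[0,0,0,0,0,0.65,255],[0,0,0,0,-0.2,0.65,255],[0,0,0,0,-0.5,0.65,255],[0,0,0,0,-0.9,0.65,255],[0,0,0,0,-1.3,0.65,255],[0,0,0,0,-1.8,0.65,255],[0,0,0,0,-2.3,0.65,255],[0,0,0,0,-2.8,0.65,255],[0,0,0,0,-3.3,0.65,255],[0,0,0,0,-3.8,0.65,255],[0,0,0,0,-4.3,0.65,255],[0,0,0,0,-4.8,0.65,255],[0,0,0,0,-5.3,0.65,255],[0,0,0,0,-5.8,0.65,255],[0,0,0,0,-6.3,0.65,255],[0,0,0,0,-6.65,0.65,255],[0,0,0,0,-6.65,0.65,255]],
])

```text
time: 7.9
tcp_pos: [0.6066, -0.1822, 0.0583]
ee_rot: [-180.0, 0.0, 174.9]
ft_force: [-0.5, 0.7, -1.4]
grip_width: 0.0168
grasp_force: 59.0
```

```bash
python3 - <<'E'
from h import *
s=bot.get_state(); print(s["joint_pos"].round(1), s["ft_force"].round(1))
im,d=read_camera("scene"); np.savez("scene.npz",im=im,d=d)
cv2.imwrite("pics/s2.png",cv2.resize(cv2.cvtColor(im[110:290,130:360],cv2.COLOR_RGB2BGR),None,fx=3,fy=3))
E
```

```text
[ -17.8   36.    96.9   -0.    47.1 -102.7] [-0.5  0.7 -1.4]
```

View pics/s2.png

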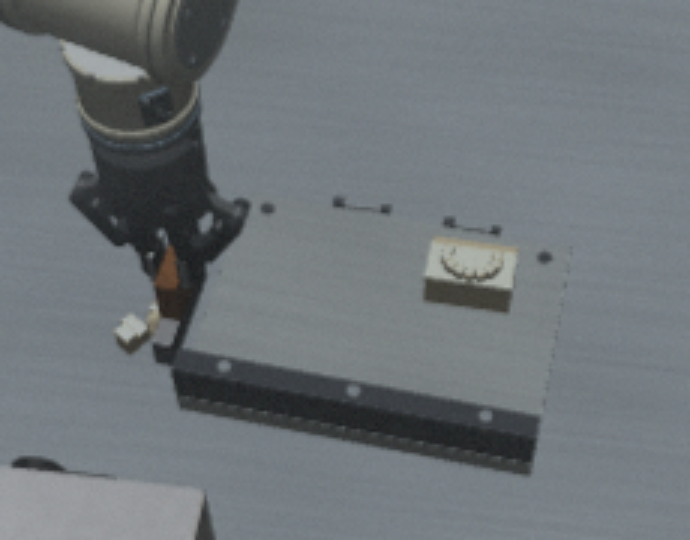

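jog_arm([
  [[0,0,0,0,0,-0.6,255],[0,0,0,0,0,-1.6,255],[0,0,10,0.2,0.2,-2.4,255],[0,0,20,0.8,1,-2.54,255],[0,0,30,1.5,1.8,-2.54,255],[0,0,40,2.1,2.6,-2.54,255],[0,0,50,2.8,3.4,-2.54,255],[0,0,60,3.4,4.2,-2.54,255],[0,0,70,4.0,5.0,-2.54,255],[0,0,80,4.42,5.43,-2.54,255],[0,0,89.9,4.42,5.43,-2.54,255],[0,0,89.9,4.42,5.43,-2.54,255],[0,0,89.9,4.42,5.43,-2.54,255]],
])

```text
time: 9.57
tcp_pos: [0.4497, 0.051, 0.16]
ee_rot: [180.0, -0.0, 85.3]
ft_force: [0.6, -0.2, -0.8]
grip_width: 0.0164
grasp_force: 59.0
```

```bash
python3 - <<'E'
from h import *
s=bot.get_state(); print(s["joint_pos"].round(1), s["ft_force"].round(1))
for n,b in (("top",(200,350,135,240)),("scene",(130,340,160,265))):
    im,d=read_camera(n); np.savez(n+".npz",im=im,d=d)
    P=cloud(n,d); V=im.max(2); m=np.zeros(V.shape,bool); m[b[2]:b[3],b[0]:b[1]]=1
    k,l,st,c=cv2.connectedComponentsWithStats((m&(V>135)&(P[...,2]>.006)).astype(np.uint8))
    for i in range(1,k):
        if st[i,4]>8:
            q=P[l==i]; print(n,st[i,4],c[i].round(),"z",np.percentile(q[:,2],[10,90]).round(3),rect(q))
    if n=="scene": cv2.imwrite("pics/s3.png",cv2.resize(cv2.cvtColor(im[100:290,130:360],cv2.COLOR_RGB2BGR),None,fx=3,fy=3))
E
```

```text
[  5.   14.  116.8   0.   49.2   9.7] [ 0.6 -0.2 -0.8]
top 2693 [269. 184.] z [0.017 0.025] (array([507.1, -18.4]), array([279.9, 323.2]), 84.9)
top 49 [326. 178.] z [0.014 0.023] (array([ 618.8, -225.9]), array([22. , 22.3]), 53.9)
top 18 [316. 178.] z [0.02  0.025] (array([ 614.1, -194. ]), array([ 9.4, 15.3]), 10.1)
top 29 [319. 185.] z [0.013 0.02 ] (array([ 596.7, -202.7]), array([21.4, 11.8]), 62.5)
top 1972 [227. 209.] z [0.511 0.527] (array([452. ,  46.8]), array([217.1,  91.4]), 4.5)
top 29 [288. 218.] z [0.016 0.025] (array([430.5, -51.2]), array([ 34.7, 195.1]), 47.8)
top 11 [272. 228.] z [0.006 0.009] (array([460.5, -60.1]), array([ 3. , 18.2]), 2.2)
scene 356 [287. 196.] z [0.045 0.064] (array([863.2,  33.3]), array([ 75.7, 716.1]), 88.2)
scene 57 [185. 214.] z [0.015 0.025] (array([903. , -67.6]), array([687.5,  18.8]), 23.4)
scene 56 [173. 219.] z [0.015 0.023] (array([ 618. , -223.9]), array([21.1, 21.9]), 55.8)
```

View pics/s3.png

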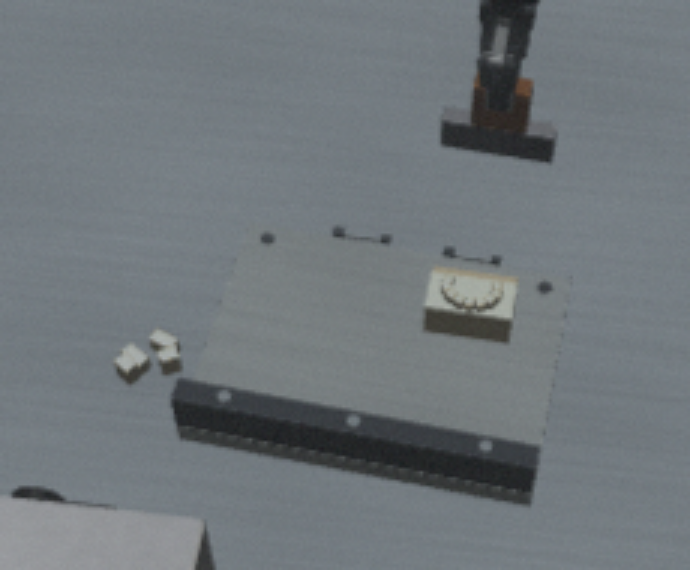

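jog_arm([
  [[-9,0,0,0,0,0,255],[-18,0,0,0,0,0,255],[-27,0,0,0,0,0,255],[-36,0,0,0,0,0,255],[-45,0,0,0,0,0,255],[-45,0,0,0,0,0,255],[-45,0,0,0,0,0,255]],
])

```text
time: 10.55
tcp_pos: [0.4443, 0.0492, 0.2196]
ee_rot: [139.3, -0.2, 85.1]
ft_force: [1.3, -0.3, 0.2]
grip_width: 0.0166
grasp_force: 59.1
```

```bash
python3 - <<'E'
from h import *
s=bot.get_state(); print({k:np.round(s[k],4) for k in("joint_pos","tcp_pos","ee_rot","ft_force")})
E
```

```text
{'joint_pos': array([ 12.969 ,  -2.7258, 140.3129, -75.1699,  11.7505,  88.7221]), 'tcp_pos': array([0.4443, 0.0492, 0.2196]), 'ee_rot': array([139.2878,  -0.2357,  85.1282]), 'ft_force': array([ 1.3049, -0.3443,  0.2055])}
```

```bash
cat > kin.py <<'E'
import numpy as np
from scipy.optimize import least_squares
D=[(.6245,.2084,24.28,93.43,180),(.6355,.0845,34.0,96.2,180),(.6334,.0583,36,96.9,180),(.4526,.16,14.0,116.8,180),(.4515,.2196,-2.726,140.313,None)]
# last: wrist centre radial: tcp - d6*toolz ; tool z in world from rpy(139.29,-.24,85.13)
from scipy.spatial.transform import Rotation as R
tz=R.from_euler('xyz',[139.29,-.236,85.13],degrees=True).as_matrix()[:,2]
def wc(p,j2,j3):
    a,L2,L3,f,d1,d6=p; s=np.radians(j2); t=np.radians(j2+j3)+f
    return a+L2*np.sin(s)+L3*np.sin(t), d1+L2*np.cos(s)+L3*np.cos(t)
def res(p):
    o=[]
    for r,z,j2,j3,q in D[:4]:
        x,h=wc(p,j2,j3); o+=[x-r,h-p[5]-z]
    x,h=wc(p,*D[4][2:4]); W=np.array([.4443,.0492,.2196])-p[5]*tz; b=np.radians(12.969)
    o+=[x*np.cos(b)-W[0],x*np.sin(b)-W[1],h-W[2]]; return np.array(o)
E
python3 - <<'E'
from kin import *
best=min((least_squares(res,[0,l2,l3,f,.35,.3]) for l2 in(.3,.45) for l3 in(.3,.45) for f in(0,.2,-.2)),key=lambda s:s.cost)
p=best.x; print(p.round(4),(best.fun*1000).round(1)); np.save("p.npy",p)
for x,z in ((.47,.089),(.491,.068),(.53,.068),(.57,.068)):
  for t in (25,30,35,40,45):
    c=np.radians(t); r=x-p[5]*np.sin(c); h=z+p[5]*np.cos(c)
    s=least_squares(lambda q:np.array(wc(p,*q))-[r,h],[10,115]); j2,j3=s.x
    print((x,z),t,"j2 %.1f j3 %.1f j5 %.1f err %.4f"%(j2,j3,180-t-j2-j3,s.cost))
E
```

```text
[0.0129 0.5545 0.477  0.1556 0.2956 0.3092] [-0.8 -1.1 -0.3  1.   0.3  1.8  2.8  0.6  0.1 -9.3 -2.3]
(0.47, 0.089) 25 j2 18.4 j3 134.2 j5 2.4 err 0.0000
(0.47, 0.089) 30 j2 19.4 j3 137.3 j5 -6.7 err 0.0000
(0.47, 0.089) 35 j2 21.2 j3 140.3 j5 -16.5 err 0.0000
(0.47, 0.089) 40 j2 24.1 j3 143.1 j5 -27.2 err 0.0000
(0.47, 0.089) 45 j2 28.3 j3 145.7 j5 -39.0 err 0.0000
(0.491, 0.068) 25 j2 22.9 j3 132.2 j5 -0.0 err 0.0000
(0.491, 0.068) 30 j2 23.9 j3 135.2 j5 -9.1 err 0.0000
(0.491, 0.068) 35 j2 25.9 j3 138.1 j5 -19.0 err 0.0000
(0.491, 0.068) 40 j2 28.8 j3 140.8 j5 -29.6 err 0.0000
(0.491, 0.068) 45 j2 32.8 j3 143.2 j5 -41.0 err 0.0000
(0.53, 0.068) 25 j2 24.7 j3 127.5 j5 2.9 err 0.0000
(0.53, 0.068) 30 j2 25.5 j3 130.5 j5 -6.0 err 0.0000
(0.53, 0.068) 35 j2 26.9 j3 133.4 j5 -15.4 err 0.0000
(0.53, 0.068) 40 j2 29.2 j3 136.1 j5 -25.4 err 0.0000
(0.53, 0.068) 45 j2 32.4 j3 138.5 j5 -35.9 err 0.0000
(0.57, 0.068) 25 j2 26.7 j3 122.6 j5 5.7 err 0.0000
(0.57, 0.068) 30 j2 27.2 j3 125.7 j5 -2.9 err 0.0000
(0.57, 0.068) 35 j2 28.3 j3 128.6 j5 -11.9 err 0.0000
(0.57, 0.068) 40 j2 30.1 j3 131.3 j5 -21.4 err 0.0000
(0.57, 0.068) 45 j2 32.7 j3 133.7 j5 -31.4 err 0.0000
```

jog_arm([
  [[9,0,0,0,0,0,255],[18,0,0,0,0,0,255],[27,0,0,0,0,0,255],[36,0,0,0,0,0,255],[36,0,0,0,0,0,255],[36,0,0,0,0,0,255]],
])

```text
time: 11.3
tcp_pos: [0.4468, 0.0492, 0.2205]
ee_rot: [175.4, -0.2, 85.3]
ft_force: [0.2, -0.3, -1.2]
grip_width: 0.0166
grasp_force: 59.2
```

```bash
cat > st.py <<'E'
from h import *
s=bot.get_state(); print({k:np.round(s[k],4).tolist() for k in("joint_pos","tcp_pos","ee_rot","ft_force","wrist_torque")})
p=s["tcp_pos"]*1000-[595.5,-23.7,20]; print("plate frame TCP",(p[0]*.9962-p[1]*.0872).round(1),(p[0]*.0872+p[1]*.9962).round(1),p[2].round(1))
E
python3 st.py
```

```text
{'joint_pos': [5.165, 6.0895, 117.0031, -0.7058, 52.3413, 10.3119], 'tcp_pos': [0.4468, 0.0492, 0.2205], 'ee_rot': [175.4038, -0.2344, 85.2715], 'ft_force': [0.1542, -0.3367, -1.2138], 'wrist_torque': [0.0197, 0.0645, -0.0113]}
plate frame TCP -154.5 59.6 200.5
```

jog_arm([
  [[-4,0,0,0.07,0.05,0.6,255],[-9,0,0,0.07,0.1,1.4,255],[-13.4,0,0.3,0.07,0.2,2.2,255],[-13.4,0,0.3,0.07,0.25,2.9,255],[-13.4,0,0.3,0.07,0.31,3.5,255],[-13.4,0,0.3,0.07,0.31,3.79,255],[-13.4,0,0.3,0.07,0.31,3.79,255]],
])

```text
time: 12.18
tcp_pos: [0.4693, 0.0498, 0.0684]
ee_rot: [162.1, -0.1, 84.9]
ft_force: [0.4, -0.6, -0.8]
grip_width: 0.0163
grasp_force: 59.1
```

```bash
python3 st.py
```

```text
{'joint_pos': [7.0755, 21.3568, 129.402, -17.3059, 12.1827, 28.5403], 'tcp_pos': [0.4693, 0.0498, 0.0684], 'ee_rot': [162.0529, -0.1245, 84.9364], 'ft_force': [0.4063, -0.5888, -0.837], 'wrist_torque': [0.0093, 0.2321, 0.0389]}
plate frame TCP -132.2 62.2 48.4
```

jog_arm([
  [[0,0,0,0,0.14,-0.02,255],[0,0,0,0,0.26,0.02,255],[0,0,0,0,0.5,0.09,255],[0,0,0,0,0.73,0.17,255],[0,0,0,0,0.97,0.25,255],[0,0,0,0,1.21,0.33,255],[0,0,0,0,1.45,0.4,255],[0,0,0,0,1.69,0.48,255],[0,0,0,0,1.92,0.56,255],[0,0,0,0,2.16,0.64,255],[0,0,0,0,2.4,0.71,255],[0,0,0,0,2.64,0.79,255],[0,0,0,0,2.76,0.83,255],[0,0,0,0,2.88,0.87,255],[0,0,0,0,2.88,0.87,255],[0,0,0,0,2.88,0.87,255]],
])

```text
time: 14.18
tcp_pos: [0.5898, 0.0394, 0.0718]
ee_rot: [161.9, -0.2, 84.9]
ft_force: [1.0, -0.4, -1.3]
grip_width: 0.0165
grasp_force: 59.2
```

```bash
python3 st.py; python3 - <<'E'
from h import *
im,d=read_camera("scene"); np.savez("scene.npz",im=im,d=d)
cv2.imwrite("pics/s4.png",cv2.resize(cv2.cvtColor(im[130:270,190:340],cv2.COLOR_RGB2BGR),None,fx=4,fy=4,interpolation=cv2.INTER_CUBIC))
E
```

```text
{'joint_pos': [4.1364, 27.4946, 115.235, -8.0425, 19.5665, 16.4213], 'tcp_pos': [0.5898, 0.0394, 0.0718], 'ee_rot': [161.9249, -0.1783, 84.9045], 'ft_force': [0.9978, -0.3616, -1.3057], 'wrist_torque': [0.0089, 0.1863, -0.0199]}
plate frame TCP -11.2 62.4 51.8
```

View pics/s4.png

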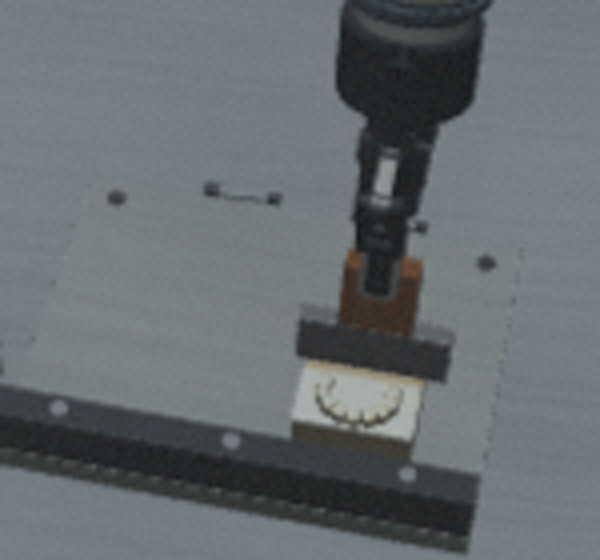

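```bash
python3 - <<'E'
from h import *
for n in ("scene","top"):
    if n=="top": im,d=read_camera(n)
    else: z=np.load("scene.npz"); im,d=z["im"],z["d"]
    P=cloud(n,d); p=P*1000-[595.5,-23.7,20]; c,s=.9962,.0872
    Q=np.stack([p[...,0]*c-p[...,1]*s,p[...,0]*s+p[...,1]*c,p[...,2]],-1)
    hs=cv2.cvtColor(im,cv2.COLOR_RGB2HSV); inb=(Q[...,0]>-20)&(Q[...,0]<72)&(abs(Q[...,1]-60)<70)&(d>0)
    m=inb&(hs[...,2]>150)&(Q[...,2]>25)&(Q[...,2]<48)
    q=Q[m]; print(n,len(q),rect(q/1000), np.percentile(q[:,1],[1,99]).round(1))
    b=inb&(hs[...,2]<110)&(Q[...,2]>20)&(Q[...,2]<60); b=Q[b]; print(" blade",len(b),np.percentile(b[:,1],[1,99]).round(1),rect(b/1000) if len(b)>5 else '')
E
```

```text
scene 341 (array([37.1, 62.6]), array([42.8, 69.1]), 0.8) [28.9 96.5]
 blade 636 [ 21.7 109. ] (array([21.6, 66.1]), array([77.8, 90.1]), 2.5)
top 179 (array([38.4, 60.6]), array([42.8, 69.6]), 0.2) [26.5 95.3]
 blade 1 [83. 83.]
```

jog_arm([
  [[0,0,0,-0.07,0.12,0.04,255],[0,0,0,-0.07,0.24,0.08,255],[0,0,0,-0.07,0.33,0.11,255],[0,0,0,-0.07,0.4,0.13,255],[0,0,0,-0.07,0.43,0.14,255],[0,0,0,-0.07,0.43,0.14,255]],
])

```text
time: 15.02
tcp_pos: [0.6066, 0.0351, 0.0719]
ee_rot: [162.0, -0.2, 84.9]
ft_force: [-4.9, 0.7, 2.6]
grip_width: 0.0165
grasp_force: 60.1
```

```bash
python3 st.py
```

```text
{'joint_pos': [3.5149, 28.4614, 113.1471, -7.0723, 20.7139, 14.8686], 'tcp_pos': [0.6066, 0.0351, 0.0719], 'ee_rot': [162.0104, -0.1653, 84.9003], 'ft_force': [-4.9087, 0.6517, 2.5814], 'wrist_torque': [0.0858, 0.8841, -0.0278]}
plate frame TCP 5.9 59.5 51.9
```

jog_arm([
  [[0,0,0,0,0.012,0.022,255],[0,0,0,0,0.023,0.045,255],[0,0,0,0,0.023,0.045,255],[0,0,0,0,0.023,0.045,255]],
])

```text
time: 15.52
tcp_pos: [0.607, 0.0351, 0.0717]
ee_rot: [162.0, -0.2, 84.9]
ft_force: [-17.2, 2.1, 24.0]
grip_width: 0.0165
grasp_force: 63.5
```

```bash
python3 st.py
```

```text
{'joint_pos': [3.5132, 28.5124, 113.0664, -7.0655, 20.7793, 14.8587], 'tcp_pos': [0.607, 0.0351, 0.0717], 'ee_rot': [162.045, -0.1548, 84.8977], 'ft_force': [-17.2098, 2.0658, 23.9913], 'wrist_torque': [0.2592, 2.0028, 0.0286]}
plate frame TCP 6.4 59.5 51.7
```

jog_arm([
  [[0,0,0,0,0.014,0.004,255],[0,0,0,0,0.014,0.004,255],[0,0,0,0,0.014,0.004,255],[0,0,0,0,0.014,0.004,255],[0,0,0,0,0.014,0.004,255],[0,0,0,0,0.014,0.004,255],[0,0,0,0,0.014,0.004,255],[0,0,0,0,0.014,0.004,255]],
])

```text
time: 16.52
tcp_pos: [0.6072, 0.035, 0.0717]
ee_rot: [162.1, -0.1, 84.9]
ft_force: [-18.6, 2.6, 26.0]
grip_width: 0.0168
grasp_force: 64.1
```

```bash
python3 st.py; python3 - <<'E'
from h import *
im,d=read_camera("scene")
cv2.imwrite("pics/s5.png",cv2.resize(cv2.cvtColor(im[120:270,160:340],cv2.COLOR_RGB2BGR),None,fx=4,fy=4,interpolation=cv2.INTER_CUBIC))
p=cloud("scene",d)*1000-[595.5,-23.7,20]; c,s=.9962,.0872
Q=np.stack([p[...,0]*c-p[...,1]*s,p[...,0]*s+p[...,1]*c,p[...,2]],-1)
V=im.max(2); q=Q[(V>150)&(Q[...,2]>25)&(Q[...,2]<48)&(abs(Q[...,0]-40)<50)&(abs(Q[...,1]-60)<60)&(d>0)]
print(len(q),rect(q/1000),np.percentile(q[:,0],[1,99]))
E
python3 st.py
```

```text
{'joint_pos': [3.5055, 28.5245, 113.0206, -7.0378, 20.855, 14.8268], 'tcp_pos': [0.6072, 0.035, 0.0717], 'ee_rot': [162.0873, -0.1487, 84.8927], 'ft_force': [-18.5981, 2.61, 26.0149], 'wrist_torque': [0.3313, 2.2143, -0.018]}
plate frame TCP 6.5 59.5 51.7
320 (array([52. , 59.8]), array([39.4, 68.7]), 0.9) [34.63575209 71.01177895]
{'joint_pos': [3.509, 28.5229, 113.0199, -7.0365, 20.8555, 14.8254], 'tcp_pos': [0.6072, 0.035, 0.0717], 'ee_rot': [162.0857, -0.1492, 84.8966], 'ft_force': [-18.8979, 1.9305, 26.0924], 'wrist_torque': [0.3939, 2.3101, 0.0101]}
plate frame TCP 6.5 59.5 51.7
```

View pics/s5.png

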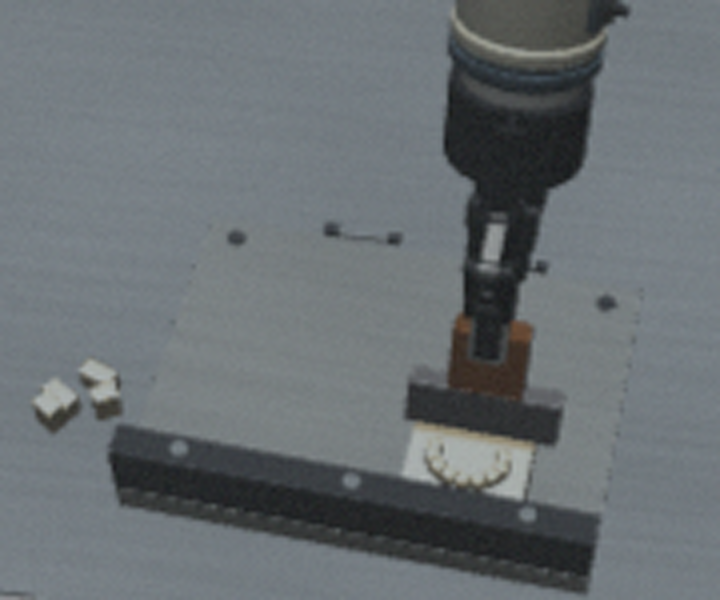

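```bash
python3 -c "
from station import bot
print(bot.close_job())"
```

```text
the job is handed in; nothing more can be done
None
```

I wiped all four offcuts off the plate onto the bench with the scraper (two ended up piled together) and pushed the cast flush and, within what the camera could show, square (under 1°) against the fence by its sloped heel; I handed in while still pressing it diagonally, about 19 N into the fence and 26 N down. One unresolved point: while tilting the tool at about 10.5 s, joint 4 ran to its limit and read -75.17° against -75.15° before I backed it off.

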